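# Fit a fresh cell in the bench torch igniter

### The job

Fit the fresh D cell (the one with the copper band) in the battery cradle of the torch igniter: its flat end presses the coil spring back and its + end goes down under the retaining lip of the clip, until it lies flat in the cradle with the nub against the clip's contact. Ease it in by feel without forcing it or squashing the spring solid, let go of it, then slide the red cover fully shut. Leave the spent cell and the other things on the bench as they are.

Things in the scene. Friction and masses are not known exactly. Their poses are not given: they have to be found in the camera images.
- cell: the fresh D cell: black wrapper, copper band round its + half; 34 mm diameter, 61.5 mm long over all (body 60 mm, then a nub 1.5 mm high and 9.5 mm wide on the + end), 140 g. Lies on its side in one of the tray's two troughs. Origin: on its axis, half way along the 61.5 mm. x axis: along the cell from the flat - end to the + end (its roll about x does not matter)
- cell_plus (a point): the tip of the fresh cell's + nub, 30.75 mm from its origin along its x axis
- cell_minus (a point): the centre of the fresh cell's flat - end, 30.75 mm from its origin against its x axis
- old_cell: the spent D cell, same size, plain green wrapper without a band, lying in the tray's other trough; axes as for the fresh cell; to be left alone
- tray: fixed low wooden tray, 90 x 150 x 6 mm, with two parallel troughs 72 mm apart (centre lines 36 mm either side of its middle) of ribs 3.4 mm high. A cell lies on the trough's floor, axis 23 mm above the bench, up to 10 mm off the middle of the trough. Origin: under its centre; x axis along the troughs
- igniter: bench torch igniter, screwed down. Origin: on the bench under the battery bay's centre; x axis along the bay from the coil spring to the retaining clip, z up. Grey deck 100 mm wide, 14 mm high, x -66 to +184 mm; cover rails at y +-29.5 mm, 18 mm high; coil box x -126 to -66 mm, 62 mm high; electrode guard out to x -174 mm, 60 mm high. The black battery cradle (see bay_floor) stands on the deck
- bay_floor (a point): nominal centre of the cradle's floor, 17 mm above the bench (axis of a fitted cell: 34 mm). The cradle is set lengthways in screw slots: cradle, spring and clip together stand up to 12 mm either way along igniter x from the nominal places given (not measured: look or feel; firm in use). Cheeks 38 mm apart, 29 mm high flank the cell's ends only (x under -29, over +20 mm); fingers fit between
- bay_spring (a point): nominal free end of the coil spring, at igniter x -26.75 mm, 34 mm above the bench: a flat coil 17 mm wide facing +x. About 1.6 N per mm; solid after 10 mm. A fitted cell squashes it 4 mm (about 7 N); passing the lip takes 3 to 5 mm more. Over 25 N between cell and igniter, all contacts added (14 N when fitted), is forcing it. Wall behind it 48 mm high
- bay_lip (a point): nominal tip of the clip's rounded retaining lip, at igniter x +26.75 mm; the lip is 18 mm wide, from 52.2 to 55.2 mm above the bench: 1.2 mm above a fitted cell and 2.5 mm over its shoulder. The clip's brass contact, which the nub meets, faces -x at x +30.75 mm; its steel upright, 24 mm wide, stands from x +33 to +35.5 mm
- cover (a joint): the red sliding battery cover on the igniter's rails: metres open; 0 is shut over the bay against the stop, and it starts about 0.118 open, beyond the clip. It slides along the igniter's x axis (open is +x), stiff enough to stay where it is left (about 3 N to move). A hood 118 mm long, 54 mm wide, 60 mm high, open to the bay, closed by a wall at its far end; a cell not down under the lip blocks it
- cover_end (a point): middle of the outside of the cover's closed far end wall (the face to push), 38 mm above the bench; at igniter x = +55 mm when shut
- borax: white tub of borax, 90 mm wide, 100 mm high, origin under its centre; to be left alone
- flux: small amber flux bottle, 44 mm wide, 75 mm high, origin under its centre; to be left alone
- lid_dish: brass lid, 68 mm wide, 9 mm high, origin under its centre; to be left alone
- charcoal: black charcoal block 60 x 100 x 28 mm, origin under its centre; to be left alone
- tool_tin: tin of hand tools, 84 mm wide, 165 mm high with the tools, origin under its centre; to be left alone
- tweezers: steel tweezers 160 mm long lying flat, origin at their middle; to be left alone
- driver: screwdriver lying flat, origin near its middle; to be left alone
There are look-alikes about, which are no part of the job. Leave any pink or purple look-alike of the cell alone.

How it is judged (in metres and radians):
On the way, in this order (a step that is already met when the one before it is completed fails the run):
1. the fresh cell lies home in the cradle under the lip, + end at the clip, and is let go, the cover still open (z of cell_plus in the frame of igniter between 0.031 and 0.037 m and z of cell_minus in the frame of igniter between 0.031 and 0.037 m and y of cell_plus in the frame of igniter between -0.004 and 0.004 m and y of cell_minus in the frame of igniter between -0.004 and 0.004 m and x of cell_plus in the frame of igniter between 0.0158 and 0.0457 m and contact force between cell and the fingers below 0.05 N and linear speed of cell below 0.01 m/s and value of joint cover above 0.05 m), for 0.2 s.
2. the cover is fully shut (value of joint cover below 0.003 m), for 0.2 s.
At the end, for the whole second after the job is handed in: The fresh cell lies flat in the cradle, + end at the clip (axis ends 34 mm +-3 above the bench, within 4 mm of the bay's centre line, + nub 15.75 to 45.75 mm along the igniter's x), at rest and released, and the cover is shut to within 3 mm (z of cell_plus in the frame of igniter between 0.031 and 0.037 m and z of cell_minus in the frame of igniter between 0.031 and 0.037 m and y of cell_plus in the frame of igniter between -0.004 and 0.004 m and y of cell_minus in the frame of igniter between -0.004 and 0.004 m and x of cell_plus in the frame of igniter between 0.0158 and 0.0457 m and contact force between cell and the fingers below 0.05 N and linear speed of cell below 0.01 m/s and value of joint cover below 0.003 m); the robot touches nothing.
It fails at once if the cell pressed or knocked against the igniter (spring, clip, cradle) with more than 25 N, all contacts added (contact force between cell and igniter above 25 N).
It fails at once if the spent cell moved more than 15 mm (distance of old_cell from where it was at the start of the episode above 0.015 m).
It fails at once if another thing on the bench moved more than 25 mm (distance of any of borax, flux, lid_dish, charcoal, tool_tin, tweezers, driver from where it was at the start of the episode above 0.025 m).
It also fails if it takes over 72 s, if anything falls off the work surface, if the arm or the gripper's body presses on something with over 40 N, if the wrist force passes 120 N, or if a joint passes its speed limit or range.

### The arm

A 6-joint arm with a two-finger parallel gripper is mounted at the origin on the work surface. World frame = base frame: x ahead of the robot, y to its left, z up, the work surface at z = 0. Lengths are in m, angles in degrees, forces in N, time in s.
With the tool pointing down it reaches from about 0.4 to 0.825 m from the base axis. Payload 7 kg.
Tool frame: the origin (TCP) lies midway between the tips of the shut fingers; the grasp point (between the pads) lies 19 mm behind it (ctrl.hold_point_z is the distance from the TCP to the grasp point, in m); z points along the fingers, y is the line along which they close (so a half turn about z gives the same grasp; the last joint's range is limited). The gripper opens to 88 mm and grips with 3 to 60 N. Pads are 19 mm wide; open, the fingers measure 130 mm over their backs; the gripper's body (78 mm by 193 mm) begins 47 mm behind the grasp point.
Start: joints at [83.027, 20.546, 0.682, 0, -70.136, -16.507], TCP at [0.269, 0.619, 0.227] pointing down, gripper open.
Joint ranges: [-176.03, 176.03], [-82.01, 121.73], [-58.28, 71.71], [-173.87, 95.51], [-174.79, -0.11], [-173.66, 173.66]. Speed limits (degrees/s): [136.94, 136.94, 172.46, 180, 180, 180].

### API

Orientations are given as [roll, pitch, yaw] about the fixed x, y, z axes, in that order (R = Rz(yaw) Ry(pitch) Rx(roll)).
In Python, from plant import ctrl gives the robot as it stands.
- The arm moves only by the tool apply_moves, never from a script. Its argument "deltas" is a list of rows, each an object with "fingers": the finger opening in mm, from 0 to 87.6; "delta_pos": the shift along the tool's x, y, z in mm, a list of three; "angular": the turn, a rotation vector about the tool's x, y, z in degrees, a list of three. A call has 1 to 10 rows; each row is the pose to reach, as a shift and turn from the pose commanded when the call began, along the tool's axes at that moment; what a row does not reach only later rows make up. A row lasts 1/10 s, in which the tool goes at most 50 mm and 8.59 degrees, less where a joint would pass 70% of its speed; a pose out of reach is approached as far as the arm can. A call with a gripper value outside its range is refused whole. The fingers move at their own pace and stop on an object; the grip force is fixed at half the most. Time passes only in rows, so rows that repeat a pose let the fingers close. It gives the time, the measured TCP pose, the force, the opening and the grip force at its end, in the units of the state.
- ctrl.get_obs(): the state, without advancing time (a new reading comes with each control period).
- ctrl.snapshot(name): name is "side" or "top"; returns the picture (420x560x3 uint8, red, green, blue); there is no depth.
- ctrl.camera_params(name): a dict with "fx", "fy", "cx", "cy" (pixels), "cam_to_world" (4x4, takes a point from camera to world coordinates). Camera axes: x right, y up, looking along -z (the intrinsics and any distortion apply to the point x, -y, -z); pixel columns grow to the right and rows downward; lengths in m; the calibration is good to about 2 mm. A picture is of the moment at which its call begins. camera_params takes no time and is no camera call.
- ctrl.close_job(): hands the job in; it is judged then, once.
The state is a dict: "clock": time; "joint_pos": joint angles; "qvel": joint speeds; "tau": joint torques, N m; "tool_pos": TCP position; "orientation": TCP orientation; "force": force on the tool from outside, world axes, zero at the start; "moment": the same for the moment, N m; "opening": finger opening in m; "gripper_force": force on a finger pad.
Only numpy, scipy, OpenCV 4.12 (cv2) and the standard library are available. Lean on these libraries where they do the work, as an engineer would, in place of code of your own. Each camera call takes 0.05 s, during which the arm holds its last target. There are 200 camera calls.

## Working session

There is one attempt and no reset: what is moved stays moved. The work goes in short steps, Python scripts to look and compute and a tool call to move; the robot and the scene stay as the last step left them, time stands still between calls to the robot, and variables do not carry over. Pictures are saved under pics/ and viewed, at most 10 in all, crops included, and the job is handed in when it is done.

Besides the shell and the picture viewer there is one more tool, called after "Request:" as name([rows], argument=value, ...), one row to a line, values as JSON. apply_moves: Moves the arm, as the interface text tells. Its arguments: {"type":"object","properties":{"deltas":{"type":"array"}},"required":["deltas"]}

```bash
mkdir -p pics; python3 - <<'E'
from plant import ctrl
import cv2
for n in("top","side"):
    im=ctrl.snapshot(n); cv2.imwrite(f"pics/{n}0.png",cv2.resize(im[:,:,::-1],(784,588),interpolation=cv2.INTER_CUBIC))
    p=ctrl.camera_params(n); print(n,{k:(v.tolist() if hasattr(v,'tolist') else v) for k,v in p.items()})
print(ctrl.get_obs(),ctrl.hold_point_z)
E
```

```text
top {'fx': 392.4482518103523, 'fy': 392.4482518103523, 'cx': 285.21217750926183, 'cy': 206.67911745214195, 'cam_to_world': [[0.02784238138667328, 0.996539813461677, -0.07831476223857753, 0.46898803167923053], [-0.9995583168841415, 0.026940902193135975, -0.012544279045113405, -0.009764651124682715], [-0.010391003149880321, 0.07862943453176918, 0.9968497575255527, 0.9966765867911977], [0.0, 0.0, 0.0, 1.0]]}
side {'fx': 538.2892778775634, 'fy': 538.2892778775634, 'cx': 281.43563221164663, 'cy': 211.2120668902244, 'cam_to_world': [[0.9554036091224313, 0.2160341762236172, -0.2013285334452515, 0.26916096145464086], [-0.294832657745179, 0.7362981242151604, -0.6090474334599489, -0.8595178283620831], [0.016662760958099408, 0.6412443426499916, 0.7671558156050398, 1.1438050379756601], [0.0, 0.0, 0.0, 1.0]]}
{'clock': 0.1, 'joint_pos': array([ 8.30283629e+01,  2.05862174e+01,  6.38372957e-01, -1.79121965e-02,
       -7.01355384e+01, -1.65086428e+01]), 'qvel': array([-0.01408924,  0.02653214,  0.0211575 ,  0.03605827,  0.14725261,
       -0.08272341]), 'tau': array([-1.66910104e-03, -5.84165990e+01,  2.93750006e+01,  7.01557517e+00,
        1.01267447e-02, -5.17120043e-05]), 'tool_pos': array([0.26877247, 0.61869888, 0.22572346]), 'orientation': array([ 1.79915269e+02, -7.55088753e-03, -2.34863731e+01]), 'force': array([-0.48400061,  0.39921753,  0.1571288 ]), 'moment': array([-0.01531479, -0.01109067,  0.00958831]), 'gripper_force': 0.0, 'opening': 0.08774773401187269} 0.0188
```

View pics/top0.png

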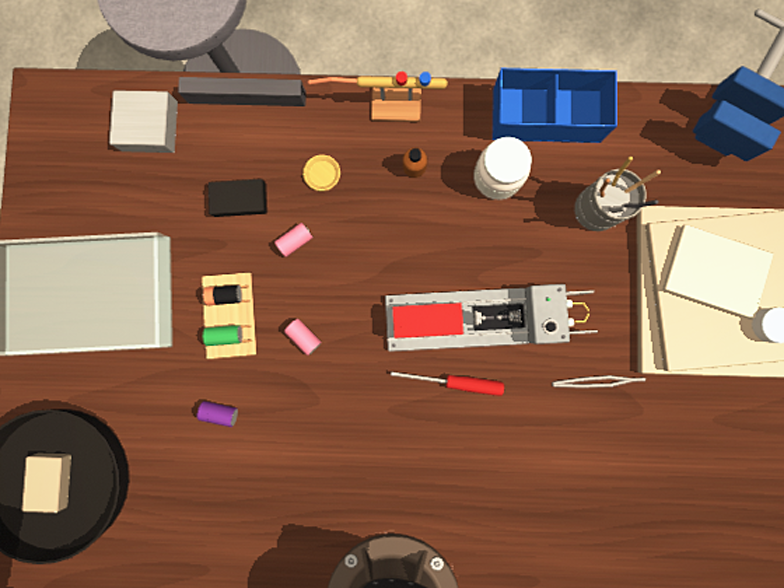

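View pics/side0.png

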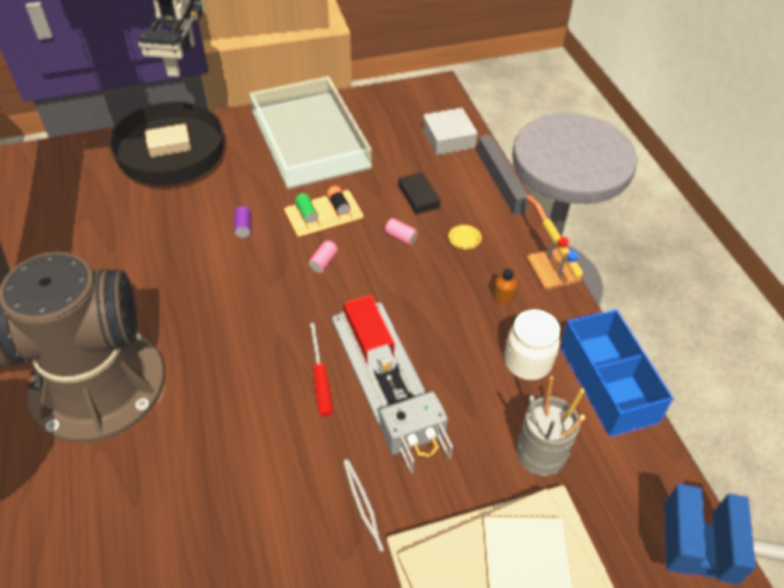

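```bash
cat >h.py <<'E'
from plant import ctrl
import numpy as np, cv2
def ray(n,u,v,z):
    p=ctrl.camera_params(n);T=np.array(p["cam_to_world"])
    d=T[:3,:3]@[(u-p["cx"])/p["fx"],-(v-p["cy"])/p["fy"],-1]
    return T[:3,3]+d*(z-T[2,3])/d[2]
def pix(n,P):
    p=ctrl.camera_params(n);T=np.array(p["cam_to_world"])
    c=T[:3,:3].T@(np.asarray(P)-T[:3,3]);return np.array([p["cx"]-p["fx"]*c[0]/c[2],p["cy"]+p["fy"]*c[1]/c[2]])
def crop(n,u0,v0,w,h,s,im=None):
    im=ctrl.snapshot(n) if im is None else im
    return cv2.resize(im[v0:v0+h,u0:u0+w,::-1],None,fx=s,fy=s,interpolation=cv2.INTER_CUBIC)
E
python3 - <<'E'
from h import *
im=ctrl.snapshot("top")
a=crop("top",270,195,160,60,5,im); b=crop("top",130,185,80,75,5,im); s=ctrl.snapshot("side")
c=crop("side",225,205,80,75,5,s)   # 400x375
cv2.imwrite("pics/z1.png",np.vstack([a,np.hstack([b,c])[:300]]))
E
```

```text
(no output)
```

View pics/z1.png

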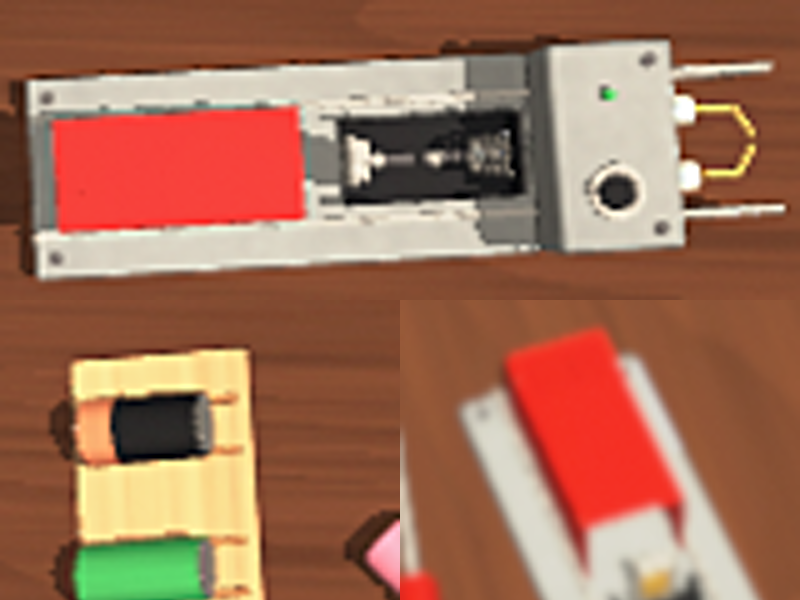

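```bash
python3 - <<'E'
from h import *
A=lambda x,y,z:ray("top",270+x/5,195+y/5,z)
B=lambda x,y,z:ray("top",130+x/5,185+(y-300)/5,z)
np.set_printoptions(precision=4,suppress=True)
tl,bl=A(27,80,.014),A(38,278,.014)
box=[A(545,47,.062),A(668,40,.062),A(685,245,.062),A(563,250,.062)]
cov=[A(52,120,.06),A(297,107,.06),A(304,217,.06),A(60,231,.06)]
print(tl,bl,np.linalg.norm(tl-bl)); print(np.array(box)); print(np.array(cov))
d=(tl+bl)/2; b0=(box[0]+box[3])/2; b1=(box[1]+box[2])/2
cl=(cov[0]+cov[3])/2; cr=(cov[1]+cov[2])/2
print('mid',d,b0,b1,cl,cr,'lens',np.linalg.norm((d-b0)[:2]),np.linalg.norm((d-b1)[:2]),np.linalg.norm(cl-cr))
P=np.array([d,b0,b1,cl,cr])[:,:2]; c=P.mean(0); u=np.linalg.svd(P-c)[2][0]; u*=np.sign(u[1])
t=(P-c)@u; n=np.array([-u[1],u[0]]); print('yaw',np.degrees(np.arctan2(u[1],u[0])),'res',(P-c)@n)
xs=np.array([184,-66,-126])/1e3; o=c+u*np.mean(t[:3]-xs); print('t-x',t[:3]-xs,'origin',o)
print('cover far x',(cl[:2]-o)@u,(cr[:2]-o)@u)
for nm,q in dict(lip=(372,160,.055),cl_left=(345,160,.055),spr_end=(468,157,.034),spr_r=(515,157,.034),fl_l=(340,160,.017),fl_r=(525,157,.048)).items(): print(nm,(A(*q)[:2]-o)@u*1e3,(A(*q)[:2]-o)@n*1e3)
for nm,q in dict(l1=(80,402,.03),l2=(84,465,.03),l=(76,432,.038),r1=(192,394,.038),r=(190,425,.04),r2=(196,458,.03),rb=(213,425,.023),ax1=(100,400,.023),ax2=(102,464,.023),bx1=(185,395,.023),bx2=(188,460,.023)).items(): print(nm,B(*q))
print('tray',B(72,362,.006),B(248,350,.006))
E
```

```text
[0.5346 0.0269 0.014 ] [0.436  0.0185 0.014 ] 0.09900697431724997
[[ 0.5539 -0.2214  0.062 ]
 [ 0.5588 -0.2798  0.062 ]
 [ 0.4617 -0.2883  0.062 ]
 [ 0.4578 -0.2308  0.062 ]]
[[ 0.5128  0.0127  0.06  ]
 [ 0.5222 -0.1041  0.06  ]
 [ 0.4699 -0.1084  0.06  ]
 [ 0.4601  0.0074  0.06  ]]
mid [0.4853 0.0227 0.014 ] [ 0.5058 -0.2261  0.062 ] [ 0.5103 -0.2841  0.062 ] [0.4864 0.01   0.06  ] [ 0.496  -0.1062  0.06  ] lens 0.2496413336077045 0.3077750652304643 0.11664723796044134
yaw 94.66847452693338 res [ 0.0001 -0.0001  0.0002  0.     -0.0001]
t-x [-0.0441 -0.0437 -0.0419] origin [ 0.5003 -0.1598]
cover far x 0.1704113252938854 0.05376417460217345
lip 19.040171080724758 0.7254455837758634
cl_left 31.92884720149959 0.029901790890977817
spr_end -30.846659881264607 1.3817892571200134
spr_r -53.75336123355457 2.6183250440627686
fl_l 29.562992317831455 -0.869401276102335
fl_r -55.56110522803824 3.115665009545014
l1 [0.5388 0.3477 0.03  ]
l2 [0.5076 0.344  0.03  ]
l [0.5234 0.3459 0.038 ]
r1 [0.5436 0.2897 0.038 ]
r [0.5282 0.2893 0.04  ]
r2 [0.5126 0.2886 0.03  ]
rb [0.5296 0.2831 0.023 ]
ax1 [0.5406 0.3404 0.023 ]
ax2 [0.5086 0.3376 0.023 ]
bx1 [0.5442 0.2979 0.023 ]
bx2 [0.5118 0.2947 0.023 ]
tray [0.5608 0.3618 0.006 ] [0.5694 0.2723 0.006 ]
```

```bash
cat >>h.py <<'E'
from scipy.spatial.transform import Rotation as Ro
O=np.array([.5003,-.1598,0]); YI=94.67
def R_(yaw,th):
    a=np.array([np.cos(np.radians(yaw)),np.sin(np.radians(yaw)),0]);k=np.array([0,0,1.]);t=np.radians(th)
    x=-(a*np.cos(t)+k*np.sin(t)); z=a*np.sin(t)-k*np.cos(t)
    return np.c_[x,np.cross(z,x),z]
OFF=np.array([0,0,-.012])   # cell origin in tool frame
def go(cell,yaw,th,off=None):
    "delta (mm, deg) that brings the held cell's origin to world point cell, axis yaw, tilt th"
    s=ctrl.get_obs();R0=Ro.from_euler('xyz',s['orientation'],degrees=True);R1=R_(yaw,th)
    tcp=np.asarray(cell)-R1@(OFF if off is None else off)
    d=R0.inv().apply(tcp-s['tool_pos'])*1e3; r=(R0.inv()*Ro.from_matrix(R1)).as_rotvec(degrees=True)
    print('pos',d.round(1),'ang',r.round(2),'tcp',tcp.round(4),'n',np.linalg.norm(d).round(),'f',s['force'].round(2))
def ign(x,y,z):
    c,s=np.cos(np.radians(YI)),np.sin(np.radians(YI)); return O+[c*x-s*y,s*x+c*y,z]
def where(off=None):
    "igniter-frame cell origin (mm), axis tilt"
    s=ctrl.get_obs();R=Ro.from_euler('xyz',s['orientation'],degrees=True).as_matrix()
    p=s['tool_pos']+R@(OFF if off is None else off)-O;c,q=np.cos(np.radians(YI)),np.sin(np.radians(YI))
    f=s['force'];a=-R[:,0]
    print('cell',np.round([1e3*(c*p[0]+q*p[1]),1e3*(-q*p[0]+c*p[1]),1e3*p[2]],2),'tilt',np.degrees(np.arcsin(a[2])).round(2),'F_ign',np.round([c*f[0]+q*f[1],-q*f[0]+c*f[1],f[2]],2),'t',s['clock'],'op',s['opening'])
E
python3 - <<'E'
from h import *
go([.526,.318,.18],95,0)
go([.526,.318,.024],95,0)
# insertion path (cradle frame, mm): least spring squash for given tilt & height
def best(th,zm,cl=0.5):
    t=np.radians(th);c,s=np.cos(t),np.sin(t)
    pts=[]
    for q in ([(60,w) for w in np.linspace(0,34,69)]+[(61.5,w) for w in np.linspace(12.25,21.75,20)]+[(l,34) for l in np.linspace(40,60,40)]):
        pts.append((q[0]*c-q[1]*s,zm+q[0]*s+q[1]*c))
    X,Z=np.array(pts).T
    lim=np.where(Z<52.2-.0,30.75,np.where(Z<55.2+cl,26.75-cl,99))
    xm=(lim-X).min()
    w=np.linspace(0,34,100);fx=xm-w*s;fz=zm+w*c;m=(fz>25.5)&(fz<42.5)
    comp=-26.75-fx[m].min() if m.any() else -99
    return xm,comp
for th in (25,22,20,18,15,12,10,8,6,4,2,0):
    r=[]
    for zm in range(17,43,2):
        r.append((zm,)+tuple(np.round(best(th,zm),1)))
    print(th,[f"{a}:{b},{c}" for a,b,c in r])
E
```

```text
pos [355.7 173.4  58.2] ang [ 5.000e-02 -4.000e-02  6.151e+01] tcp [0.526 0.318 0.168] n 400.0 f [-0.65 -0.25  0.76]
pos [355.7 173.2 214.2] ang [ 5.000e-02 -4.000e-02  6.151e+01] tcp [0.526 0.318 0.012] n 450.0 f [-0.65 -0.25  0.76]
25 ['17:-24.3,9.3', '19:-24.3,8.5', '21:-25.4,8.6', '23:-26.2,8.5', '25:-27.1,8.4', '27:-28.1,8.5', '29:-28.1,7.6', '31:44.6,-66.1', '33:44.6,-67.0', '35:44.6,-67.9', '37:44.6,-68.9', '39:44.6,-69.8', '41:44.6,-70.8']
22 ['17:-25.8,9.4', '19:-26.2,8.8', '21:-26.2,8.1', '23:-26.6,7.7', '25:-27.3,7.5', '27:-28.3,7.7', '29:-29.0,7.7', '31:-29.4,7.3', '33:-29.4,6.4', '35:43.4,-67.2', '37:43.4,-67.9', '39:43.4,-68.8', '41:43.4,-69.6']
20 ['17:-26.3,8.9', '19:-27.0,8.7', '21:-27.4,8.4', '23:-27.4,7.6', '25:-27.6,7.2', '27:-28.4,7.3', '29:-29.1,7.2', '31:-29.8,7.2', '33:-30.1,6.8', '35:-30.1,6.1', '37:42.6,-67.4', '39:42.6,-68.2', '41:42.6,-68.9']
18 ['17:-26.9,8.4', '19:-27.5,8.3', '21:-28.1,8.3', '23:-28.5,8.0', '25:-28.5,7.3', '27:-28.5,6.7', '29:-29.3,6.9', '31:-29.9,6.9', '33:-30.5,6.8', '35:-30.8,6.4', '37:-30.8,5.8', '39:41.9,-67.6', '41:41.9,-68.3']
15 
[... 988 characters left out ...]
7', '35:-33.6,7.6', '37:-33.6,7.5', '39:-32.7,6.3', '41:-32.9,6.3']
4 ['17:-31.4,6.4', '19:-31.5,6.4', '21:-31.7,6.4', '23:-31.8,6.4', '25:-32.0,6.4', '27:-33.6,7.9', '29:-33.8,7.9', '31:-33.9,7.9', '33:-34.0,7.9', '35:-34.2,7.9', '37:-34.2,7.9', '39:-34.2,7.7', '41:-33.1,6.4']
2 ['17:-32.5,6.7', '19:-32.6,6.7', '21:-32.7,6.7', '23:-32.8,6.7', '25:-32.8,6.7', '27:-32.9,6.7', '29:-34.5,8.2', '31:-34.5,8.2', '33:-34.6,8.2', '35:-34.7,8.2', '37:-34.8,8.2', '39:-34.8,8.2', '41:-34.8,8.1']
0 ['17:-30.8,4.0', '19:-33.8,7.0', '21:-33.8,7.0', '23:-33.8,7.0', '25:-33.8,7.0', '27:-33.8,7.0', '29:-33.8,7.0', '31:-35.2,8.5', '33:-35.2,8.5', '35:-35.2,8.5', '37:-35.2,8.5', '39:-35.2,8.5', '41:-35.2,8.5']
```

Request:
apply_moves([
  {"fingers": 56, "delta_pos": [50, 24, 0], "angular": [0, 0, 8]},
  {"fingers": 56, "delta_pos": [95, 46, 0], "angular": [0, 0, 16]},
  {"fingers": 56, "delta_pos": [140, 68, 5], "angular": [0, 0, 24]},
  {"fingers": 56, "delta_pos": [184, 90, 10], "angular": [0, 0, 32]},
  {"fingers": 56, "delta_pos": [228, 111, 20], "angular": [0, 0, 40]},
  {"fingers": 56, "delta_pos": [272, 132, 30], "angular": [0, 0, 48]},
  {"fingers": 56, "delta_pos": [315, 153, 45], "angular": [0, 0, 55]},
  {"fingers": 56, "delta_pos": [355.7, 173.3, 58], "angular": [0, 0, 61.5]},
  {"fingers": 56, "delta_pos": [355.7, 173.3, 58], "angular": [0, 0, 61.5]},
  {"fingers": 56, "delta_pos": [355.7, 173.3, 58], "angular": [0, 0, 61.5]},
])

```text
clock: 1.2
tool_pos: [0.5267, 0.3169, 0.1679]
orientation: [179.9, -0.1, -85.1]
force: [-1.5, 0.3, 0.4]
opening: 0.0557
gripper_force: 0.0
```

```bash
python3 - <<'E'
from h import *
go([.526,.318,.023],95,0); where()
im=ctrl.snapshot("top"); s=ctrl.snapshot("side")
cv2.imwrite("pics/z2.png",np.hstack([crop("top",120,150,100,120,4,im),crop("side",180,60,100,120,4,s)]))
E
```

```text
pos [ -1.3   0.5 156.9] ang [ 0.05 -0.05 -0.1 ] tcp [0.526 0.318 0.011] n 157.0 f [-1.51  0.32  0.37]
cell [472.99 -65.18 179.88] tilt -0.05 F_ign [0.44 1.48 0.37] t 1.2 op 0.05567897779540235
```

View pics/z2.png

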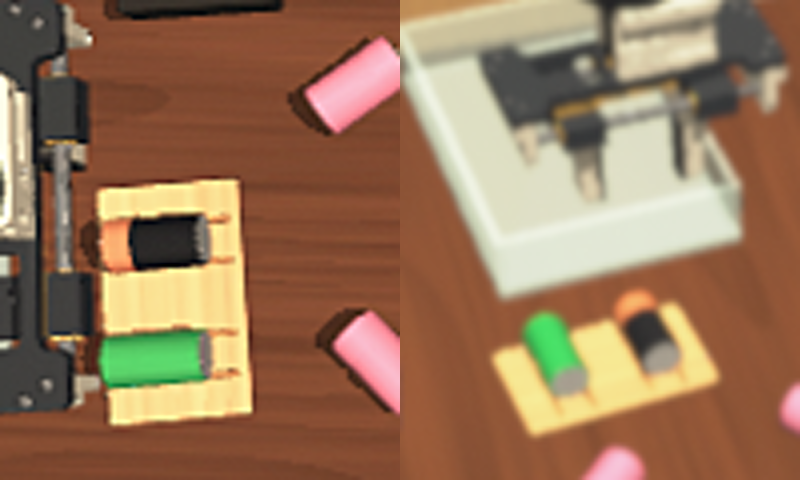

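Request:
apply_moves([
  {"fingers": 56, "delta_pos": [-1.3, 0.5, 40], "angular": [0, 0, 0]},
  {"fingers": 56, "delta_pos": [-1.3, 0.5, 75], "angular": [0, 0, 0]},
  {"fingers": 56, "delta_pos": [-1.3, 0.5, 100], "angular": [0, 0, 0]},
  {"fingers": 56, "delta_pos": [-1.3, 0.5, 110], "angular": [0, 0, 0]},
  {"fingers": 56, "delta_pos": [-1.3, 0.5, 110], "angular": [0, 0, 0]},
])

```text
clock: 1.8
tool_pos: [0.5246, 0.3203, 0.0578]
orientation: [179.9, -0.1, -84.9]
force: [0.4, -0.0, 1.2]
opening: 0.0557
gripper_force: 0.0
```

```bash
python3 - <<'E'
from h import *
a=np.array([np.cos(np.radians(95)),np.sin(np.radians(95)),0])
c=np.array([.526,.318,.023]);print(pix("side",c-a*.03075),"seen 244 148.75")
m=ray("side",244,148.75,.023);print(m,m+a*.03075)
go(c,95,0)
E
```

```text
[245.04941525 150.44960958] seen 244 148.75
[0.52751839 0.29534317 0.023     ] [0.52483835 0.32597616 0.023     ]
pos [ 2.4 -1.3 46.8] ang [ 0.08 -0.08  0.14] tcp [0.526 0.318 0.011] n 47.0 f [ 0.44 -0.03  1.22]
```

Request:
apply_moves([
  {"fingers": 56, "delta_pos": [1.5, -1.3, 25], "angular": [0, 0, 0]},
  {"fingers": 56, "delta_pos": [1.5, -1.3, 40], "angular": [0, 0, 0]},
  {"fingers": 56, "delta_pos": [1.5, -1.3, 46.5], "angular": [0, 0, 0]},
  {"fingers": 56, "delta_pos": [1.5, -1.3, 46.5], "angular": [0, 0, 0]},
  {"fingers": 20, "delta_pos": [1.5, -1.3, 46.5], "angular": [0, 0, 0]},
  {"fingers": 20, "delta_pos": [1.5, -1.3, 46.5], "angular": [0, 0, 0]},
  {"fingers": 20, "delta_pos": [1.5, -1.3, 46.5], "angular": [0, 0, 0]},
  {"fingers": 20, "delta_pos": [1.5, -1.3, 46.5], "angular": [0, 0, 0]},
  {"fingers": 20, "delta_pos": [1.5, -1.3, 46.5], "angular": [0, 0, 0]},
  {"fingers": 20, "delta_pos": [1.5, -1.3, 46.5], "angular": [0, 0, 0]},
])

```text
clock: 2.8
tool_pos: [0.5273, 0.3186, 0.0128]
orientation: [-180.0, 0.0, -85.0]
force: [-1.2, 0.8, 5.6]
opening: 0.033
gripper_force: 29.9
```

```bash
python3 - <<'E'
from h import *
go([.526,.319,.023],95,0);where()
s=ctrl.snapshot("side")
cv2.imwrite("pics/z3.png",np.hstack([crop("top",120,170,80,100,5),crop("side",190,70,80,100,5,s)]))
E
```

```text
pos [-0.5  1.2  1.8] ang [-0.05  0.03  0.04] tcp [0.526 0.319 0.011] n 2.0 f [-1.24  0.83  5.65]
cell [474.62 -65.83  24.84] tilt 0.03 F_ign [0.92 1.17 5.65] t 2.8 op 0.03298929516517801
```

View pics/z3.png

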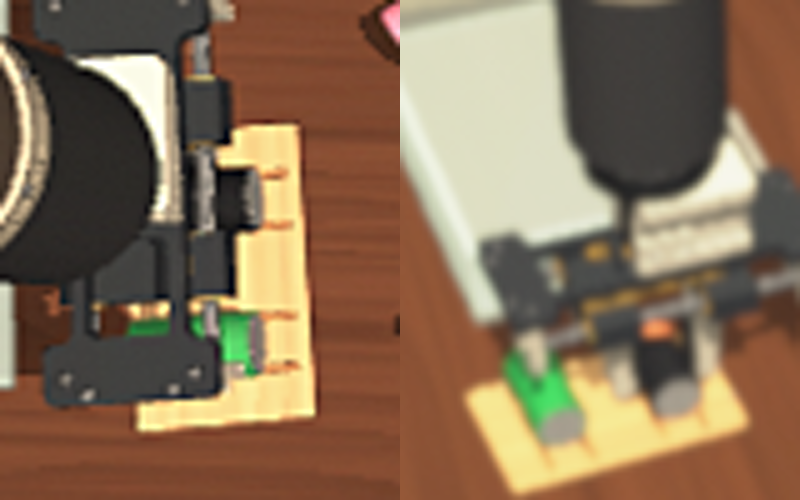

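Request:
apply_moves([
  {"fingers": 20, "delta_pos": [0, 0, -8], "angular": [0, 0, 0]},
  {"fingers": 20, "delta_pos": [0, 0, -25], "angular": [0, 0, 0]},
  {"fingers": 20, "delta_pos": [0, 0, -50], "angular": [0, 0, 0]},
  {"fingers": 20, "delta_pos": [0, 0, -85], "angular": [0, 0, 0]},
  {"fingers": 20, "delta_pos": [0, 0, -110], "angular": [0, 0, 0]},
  {"fingers": 20, "delta_pos": [0, 0, -120], "angular": [0, 0, 0]},
  {"fingers": 20, "delta_pos": [0, 0, -120], "angular": [0, 0, 0]},
])

```text
clock: 3.6
tool_pos: [0.5274, 0.3187, 0.1336]
orientation: [-179.9, 0.1, -85.0]
force: [-0.1, -0.7, -1.9]
opening: 0.0335
gripper_force: 29.9
```

```bash
python3 - <<'E'
from h import *
where()
go(ign(.0,0,.140),YI,20)
cv2.imwrite("pics/z4.png",np.hstack([crop("top",90,140,100,120,4),crop("side",170,0,100,120,4)]))
E
```

```text
cell [474.72 -65.95 145.62] tilt 0.11 F_ign [-0.66  0.12 -1.94] t 3.6 op 0.033533089979382646
pos [470.2  68.8   3.8] ang [ -0.05 -19.89   0.36] tcp [ 0.5    -0.1557  0.1287] n 475.0 f [-0.06 -0.67 -1.94]
```

View pics/z4.png

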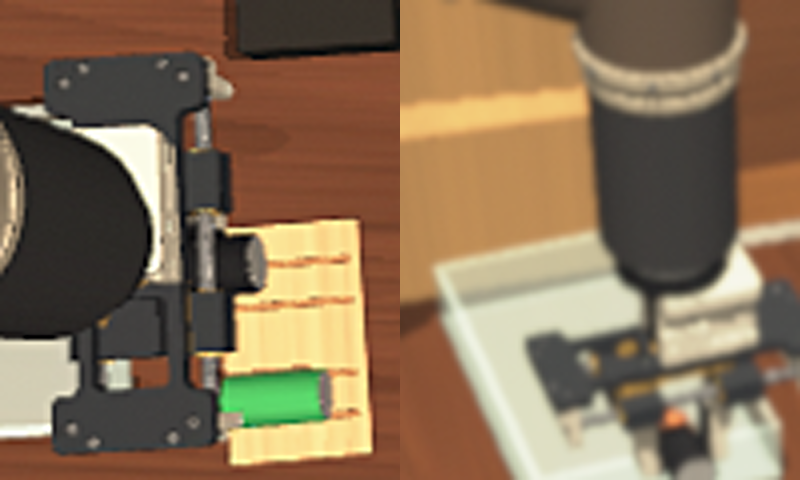

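Request:
apply_moves([
  {"fingers": 20, "delta_pos": [25, 4, -3], "angular": [0, 0, 0]},
  {"fingers": 20, "delta_pos": [70, 10, -5], "angular": [0, 0, 0]},
  {"fingers": 20, "delta_pos": [117, 17, -5], "angular": [0, -2, 0]},
  {"fingers": 20, "delta_pos": [164, 24, -5], "angular": [0, -5, 0]},
  {"fingers": 20, "delta_pos": [211, 31, -5], "angular": [0, -8, 0]},
  {"fingers": 20, "delta_pos": [258, 38, -5], "angular": [0, -11, 0]},
  {"fingers": 20, "delta_pos": [305, 45, -5], "angular": [0, -14, 0]},
  {"fingers": 20, "delta_pos": [352, 52, -5], "angular": [0, -17, 0]},
  {"fingers": 20, "delta_pos": [395, 58, -5], "angular": [0, -20, 0]},
  {"fingers": 20, "delta_pos": [420, 62, -5], "angular": [0, -20, 0.3]},
])

```text
clock: 4.7
tool_pos: [0.5003, -0.1098, 0.1352]
orientation: [179.8, 20.1, -85.6]
force: [0.2, 0.7, -2.2]
opening: 0.0333
gripper_force: 29.9
```

```bash
python3 - <<'E'
from h import *
print(ray("top",154.5,205.5,.146))
where()
# start pose above: minus bottom corner (cradle) xm=-20, zm=60, tilt 20 ; cradle shift -5.5
t=np.radians(20);c,s=np.cos(t),np.sin(t)
def org(xm,zm,th,sh=-5.5):
    t=np.radians(th);c,s=np.cos(t),np.sin(t);return ign((xm+sh+30.75*c-17*s)/1e3,0,(zm+30.75*s+17*c)/1e3)
go(org(-20,65,20),YI,20)
E
```

```text
[0.53068941 0.28621048 0.146     ]
cell [ 45.71  -4.08 146.45] tilt 20.13 F_ign [ 0.72 -0.24 -2.2 ] t 4.7 op 0.033254759534156506
pos [64.1  3.7 35.1] ang [ 0.14  0.13 -0.27] tcp [ 0.5002 -0.1581  0.0802] n 73.0 f [ 0.18  0.74 -2.2 ]
```

```bash
sed -i 's/^OFF=.*/OFF=np.array([0,0,-.0102])/' h.py; cat >>h.py <<'E'
def org(xm,zm,th,sh=-5.5):
    t=np.radians(th);c,s=np.cos(t),np.sin(t);return ign((xm+sh+30.75*c-17*s)/1e3,0,(zm+30.75*s+17*c)/1e3)
E
python3 -c "
from h import *
go(org(-20,65,20),YI,20);go(org(-20,39,20),YI,20)"
```

```text
pos [64.1  3.7 33.3] ang [ 0.14  0.13 -0.27] tcp [ 0.5002 -0.1587  0.0819] n 72.0 f [ 0.18  0.74 -2.2 ]
pos [73.1  3.6 57.7] ang [ 0.14  0.13 -0.27] tcp [ 0.5002 -0.1587  0.0559] n 93.0 f [ 0.18  0.74 -2.2 ]
```

Request:
apply_moves([
  {"fingers": 20, "delta_pos": [22, 2, 12], "angular": [0, 0, 0]},
  {"fingers": 20, "delta_pos": [45, 3, 24], "angular": [0, 0, -0.3]},
  {"fingers": 20, "delta_pos": [64, 3.7, 33], "angular": [0.1, 0.1, -0.3]},
  {"fingers": 20, "delta_pos": [64, 3.7, 33], "angular": [0.1, 0.1, -0.3]},
  {"fingers": 20, "delta_pos": [64, 3.7, 33], "angular": [0.1, 0.1, -0.3]},
])

```text
clock: 5.2
tool_pos: [0.501, -0.1547, 0.083]
orientation: [180.0, 20.0, -85.1]
force: [0.3, 0.0, -0.8]
opening: 0.0335
gripper_force: 29.9
```

```bash
python3 - <<'E'
from h import *
where(); go(org(-20,39,20),YI,20)
im=ctrl.snapshot("top"); s=ctrl.snapshot("side")
cv2.imwrite("pics/z5.png",np.hstack([crop("top",300,190,80,80,5,im),crop("side",240,220,80,80,5,s)]))
E
```

```text
cell [ 1.55 -1.16 92.55] tilt 19.95 F_ign [-0.02 -0.3  -0.84] t 5.2 op 0.033506684568480355
pos [13.   1.1 24.1] ang [ 0.1  -0.05  0.21] tcp [ 0.5002 -0.1587  0.0559] n 27.0 f [ 0.3   0.   -0.84]
```

View pics/z5.png

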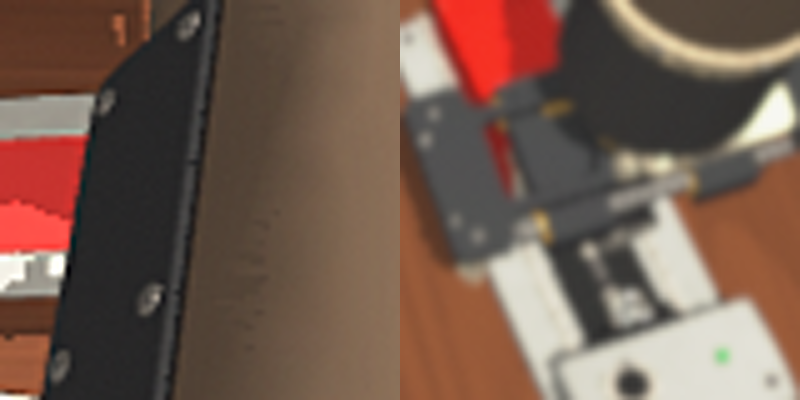

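Request:
apply_moves([
  {"fingers": 20, "delta_pos": [3, 1.1, 6], "angular": [0, 0, 0.2]},
  {"fingers": 20, "delta_pos": [6, 1.1, 11], "angular": [0, 0, 0.2]},
  {"fingers": 20, "delta_pos": [9, 1.1, 16], "angular": [0, 0, 0.2]},
  {"fingers": 20, "delta_pos": [11, 1.1, 20], "angular": [0, 0, 0.2]},
  {"fingers": 20, "delta_pos": [11, 1.1, 20], "angular": [0, 0, 0.2]},
  {"fingers": 20, "delta_pos": [11, 1.1, 20], "angular": [0, 0, 0.2]},
])

```text
clock: 5.9
tool_pos: [0.5015, -0.1581, 0.0615]
orientation: [-179.9, 19.9, -85.2]
force: [-0.4, 0.2, -1.8]
opening: 0.0332
gripper_force: 29.9
```

```bash
python3 -c "
from h import *
where();go(org(-20,39,20),YI,20);go(org(-20,37,20),YI,20)"
```

```text
cell [-1.9  -1.31 71.06] tilt 19.9 F_ign [ 0.26  0.35 -1.8 ] t 5.9 op 0.03321466397976264
pos [2.4 1.3 5.1] ang [-0.01 -0.1   0.13] tcp [ 0.5002 -0.1587  0.0559] n 6.0 f [-0.37  0.23 -1.8 ]
pos [3.  1.3 6.9] ang [-0.01 -0.1   0.13] tcp [ 0.5002 -0.1587  0.0539] n 8.0 f [-0.37  0.23 -1.8 ]
```

Request:
apply_moves([
  {"fingers": 20, "delta_pos": [1, 0.6, 3], "angular": [0, 0, 0]},
  {"fingers": 20, "delta_pos": [2.2, 1.2, 5], "angular": [0, 0, 0]},
  {"fingers": 20, "delta_pos": [2.2, 1.2, 5], "angular": [0, 0, 0]},
  {"fingers": 20, "delta_pos": [2.2, 1.2, 5], "angular": [0, 0, 0]},
])

```text
clock: 6.3
tool_pos: [0.5003, -0.1586, 0.0561]
orientation: [-179.9, 19.9, -85.2]
force: [0.1, 0.1, -0.4]
opening: 0.0333
gripper_force: 29.9
```

```bash
python3 -c "
from h import *
where();go(org(-20,39,20),YI,20)"
```

```text
cell [-2.31 -0.09 65.74] tilt 19.9 F_ign [ 0.13 -0.09 -0.43] t 6.3 op 0.03331973564734106
pos [0.2 0.1 0.2] ang [-0.03 -0.1   0.13] tcp [ 0.5002 -0.1587  0.0559] n 0.0 f [ 0.08  0.14 -0.43]
```

Request:
apply_moves([
  {"fingers": 20, "delta_pos": [0.95, 0, -0.35], "angular": [0, 0, 0]},
  {"fingers": 20, "delta_pos": [1.9, 0, -0.7], "angular": [0, 0, 0]},
  {"fingers": 20, "delta_pos": [2.8, 0, -1.0], "angular": [0, 0, 0]},
  {"fingers": 20, "delta_pos": [3.75, 0, -1.35], "angular": [0, 0, 0]},
  {"fingers": 20, "delta_pos": [3.75, 0, -1.35], "angular": [0, 0, 0]},
])

```text
clock: 6.8
tool_pos: [0.5007, -0.1627, 0.0562]
orientation: [-179.9, 19.9, -85.2]
force: [0.3, 0.2, -2.3]
opening: 0.0337
gripper_force: 29.9
```

```bash
python3 -c "
from h import *
where()"
```

```text
cell [-6.43 -0.2  65.76] tilt 19.9 F_ign [ 0.18 -0.28 -2.25] t 6.8 op 0.03369081306774056
```

Request:
apply_moves([
  {"fingers": 20, "delta_pos": [0.95, 0, -0.35], "angular": [0, 0, 0]},
  {"fingers": 20, "delta_pos": [1.9, 0, -0.7], "angular": [0, 0, 0]},
  {"fingers": 20, "delta_pos": [1.9, 0, -0.7], "angular": [0, 0, 0]},
  {"fingers": 20, "delta_pos": [1.9, 0, -0.7], "angular": [0, 0, 0]},
])

```text
clock: 7.2
tool_pos: [0.5008, -0.1645, 0.0562]
orientation: [-179.9, 19.9, -85.2]
force: [0.0, 1.2, -1.6]
opening: 0.0333
gripper_force: 29.9
```

```bash
python3 -c "
from h import *
where()"
```

```text
cell [-8.22 -0.13 65.75] tilt 19.91 F_ign [ 1.23 -0.12 -1.62] t 7.2 op 0.033263199284289925
```

Request:
apply_moves([
  {"fingers": 20, "delta_pos": [0.95, 0, -0.35], "angular": [0, 0, 0]},
  {"fingers": 20, "delta_pos": [1.4, 0, -0.5], "angular": [0, 0, 0]},
  {"fingers": 20, "delta_pos": [1.4, 0, -0.5], "angular": [0, 0, 0]},
  {"fingers": 20, "delta_pos": [1.4, 0, -0.5], "angular": [0, 0, 0]},
])

```text
clock: 7.6
tool_pos: [0.5009, -0.1659, 0.0561]
orientation: [-179.9, 19.9, -85.2]
force: [-0.1, 1.4, -0.7]
opening: 0.0336
gripper_force: 29.9
```

```bash
python3 -c "
from h import *
where()"
```

```text
cell [-9.58 -0.13 65.73] tilt 19.92 F_ign [ 1.41 -0.01 -0.66] t 7.6 op 0.03359441289197887
```

Request:
apply_moves([
  {"fingers": 20, "delta_pos": [0.95, 0, -0.35], "angular": [0, 0, 0]},
  {"fingers": 20, "delta_pos": [1.4, 0, -0.5], "angular": [0, 0, 0]},
  {"fingers": 20, "delta_pos": [1.4, 0, -0.5], "angular": [0, 0, 0]},
  {"fingers": 20, "delta_pos": [1.4, 0, -0.5], "angular": [0, 0, 0]},
])

```text
clock: 8.0
tool_pos: [0.5011, -0.1673, 0.0562]
orientation: [-179.9, 19.9, -85.2]
force: [-0.8, 4.8, 0.1]
opening: 0.0329
gripper_force: 29.9
```

```bash
python3 -c "
from h import *
where()"
```

```text
cell [-11.04  -0.14  65.77] tilt 19.92 F_ign [4.81 0.44 0.11] t 8.0 op 0.032900900275550274
```

Request:
apply_moves([
  {"fingers": 20, "delta_pos": [0.7, 0, -0.25], "angular": [0, 0, 0]},
  {"fingers": 20, "delta_pos": [0.95, 0, -0.35], "angular": [0, 0, 0]},
  {"fingers": 20, "delta_pos": [0.95, 0, -0.35], "angular": [0, 0, 0]},
])

```text
clock: 8.3
tool_pos: [0.5011, -0.1682, 0.0562]
orientation: [-179.9, 19.9, -85.2]
force: [0.1, 5.1, 0.6]
opening: 0.0332
gripper_force: 29.9
```

```bash
python3 -c "
from h import *
where()
[print(ctrl.snapshot('side').shape,ctrl.get_obs()['force'].round(2)) for _ in range(4)]
where()"
```

```text
cell [-11.96  -0.11  65.77] tilt 19.93 F_ign [ 5.08 -0.54  0.59] t 8.3 op 0.033201229186232924
(420, 560, 3) [-0.45  5.2   0.67]
(420, 560, 3) [-0.02  5.57  0.28]
(420, 560, 3) [-0.57  5.    0.75]
(420, 560, 3) [0.07 5.98 1.38]
cell [-11.98  -0.12  65.8 ] tilt 19.93 F_ign [ 5.95 -0.56  1.38] t 8.5 op 0.03324816333596975
```

```bash
sed -i 's/sh=-5.5/sh=-6.2/' h.py; python3 -c "
from h import *
for x,z,t in((-30.5,39,20),(-30.5,34.5,20),(-30.3,30,18)): go(org(x,z,t),YI,t)"
```

```text
pos [ 1.6  0.1 -0.3] ang [-0.03 -0.07  0.13] tcp [ 0.5011 -0.1699  0.0559] n 2.0 f [0.07 5.98 1.38]
pos [3.2 0.1 4. ] ang [-0.03 -0.07  0.13] tcp [ 0.5011 -0.1699  0.0514] n 5.0 f [0.07 5.98 1.38]
pos [4.3 0.1 9.3] ang [-0.03  1.93  0.13] tcp [ 0.5011 -0.1691  0.046 ] n 10.0 f [0.07 5.98 1.38]
```

Request:
apply_moves([
  {"fingers": 20, "delta_pos": [0.8, 0.1, -0.2], "angular": [0, 0, 0.1]},
  {"fingers": 20, "delta_pos": [1.6, 0.1, -0.3], "angular": [0, 0, 0.1]},
  {"fingers": 20, "delta_pos": [2.1, 0.1, 1], "angular": [0, 0, 0.1]},
  {"fingers": 20, "delta_pos": [2.6, 0.1, 2.4], "angular": [0, 0, 0.1]},
  {"fingers": 20, "delta_pos": [3.2, 0.1, 4], "angular": [0, 0, 0.1]},
  {"fingers": 20, "delta_pos": [3.2, 0.1, 4], "angular": [0, 0, 0.1]},
  {"fingers": 20, "delta_pos": [3.2, 0.1, 4], "angular": [0, 0, 0.1]},
])

```text
clock: 9.2
tool_pos: [0.5014, -0.1691, 0.052]
orientation: [-179.9, 20.0, -85.3]
force: [-0.5, 7.8, 6.0]
opening: 0.0334
gripper_force: 29.9
```

```bash
python3 -c "
from h import *
where()
for x,z,t in((-30.5,34.5,20),(-30.3,32,19),(-30.3,30,18),(-30.3,26,15)): go(org(x,z,t),YI,t)"
```

```text
cell [-12.86  -0.32  61.56] tilt 19.99 F_ign [ 7.81 -0.11  6.04] t 9.2 op 0.03335398475760535
pos [0.9 0.3 0.3] ang [-0.05 -0.01  0.06] tcp [ 0.5011 -0.1699  0.0514] n 1.0 f [-0.53  7.8   6.04]
pos [1.5 0.3 3.2] ang [-0.05  0.99  0.06] tcp [ 0.5011 -0.1694  0.0484] n 4.0 f [-0.53  7.8   6.04]
pos [2.  0.3 5.7] ang [-0.05  1.99  0.06] tcp [ 0.5011 -0.1691  0.046 ] n 6.0 f [-0.53  7.8   6.04]
pos [ 3.1  0.3 11. ] ang [-0.06  4.99  0.06] tcp [ 0.501  -0.1683  0.0405] n 11.0 f [-0.53  7.8   6.04]
```

Request:
apply_moves([
  {"fingers": 20, "delta_pos": [0.7, 0.2, -0.25], "angular": [0, 0, 0]},
  {"fingers": 20, "delta_pos": [1.4, 0.3, -0.5], "angular": [0, 0, 0]},
  {"fingers": 20, "delta_pos": [1.4, 0.3, -0.5], "angular": [0, 0, 0]},
  {"fingers": 20, "delta_pos": [1.4, 0.3, -0.5], "angular": [0, 0, 0]},
])

```text
clock: 9.6
tool_pos: [0.5014, -0.1703, 0.0521]
orientation: [-179.9, 20.0, -85.3]
force: [0.6, 10.6, 6.7]
opening: 0.0334
gripper_force: 29.9
```

```bash
python3 -c "
from h import *
where()
for x,z,t in((-30.5,34.5,20),(-30.4,32,19),(-30.3,30,18),(-30.3,26,15)): go(org(x,z,t),YI,t)"
```

```text
cell [-14.02  -0.23  61.64] tilt 20.01 F_ign [10.52 -1.44  6.68] t 9.6 op 0.0333819175393576
pos [-0.2  0.2  0.7] ang [-0.07  0.01  0.06] tcp [ 0.5011 -0.1699  0.0514] n 1.0 f [ 0.57 10.6   6.68]
pos [0.5 0.2 3.7] ang [-0.07  1.01  0.06] tcp [ 0.5011 -0.1695  0.0484] n 4.0 f [ 0.57 10.6   6.68]
pos [1.  0.3 6.1] ang [-0.07  2.01  0.06] tcp [ 0.5011 -0.1691  0.046 ] n 6.0 f [ 0.57 10.6   6.68]
pos [ 2.1  0.3 11.5] ang [-0.08  5.01  0.06] tcp [ 0.501  -0.1683  0.0405] n 12.0 f [ 0.57 10.6   6.68]
```

Request:
apply_moves([
  {"fingers": 20, "delta_pos": [0.1, 0.2, 1.5], "angular": [0, 0.3, 0]},
  {"fingers": 20, "delta_pos": [0.3, 0.2, 3], "angular": [0, 0.8, 0]},
  {"fingers": 20, "delta_pos": [0.7, 0.2, 4.5], "angular": [0, 1.4, 0]},
  {"fingers": 20, "delta_pos": [1.0, 0.2, 6], "angular": [0, 2, 0]},
  {"fingers": 20, "delta_pos": [1.0, 0.2, 6], "angular": [0, 2, 0]},
])

```text
clock: 10.1
tool_pos: [0.501, -0.1689, 0.0464]
orientation: [-179.9, 18.0, -85.2]
force: [-0.3, 11.3, 9.3]
opening: 0.0331
gripper_force: 29.9
```

```bash
python3 -c "
from h import *
where()
for x,z,t in((-30.3,30,18),(-30.3,26,15),(-30.5,22,12)): go(org(x,z,t),YI,t)"
```

```text
cell [-1.227e+01  2.000e-02  5.608e+01] tilt 17.99 F_ign [11.31 -0.62  9.29] t 10.1 op 0.03313171009922388
pos [ 0.4 -0.   0.3] ang [-0.07 -0.01  0.09] tcp [ 0.5011 -0.1691  0.046 ] n 0.0 f [-0.31 11.32  9.29]
pos [1.3 0.  5.7] ang [-0.07  2.99  0.09] tcp [ 0.501  -0.1683  0.0405] n 6.0 f [-0.31 11.32  9.29]
pos [ 2.5  0.  11.1] ang [-0.08  5.99  0.09] tcp [ 0.501  -0.1678  0.035 ] n 11.0 f [-0.31 11.32  9.29]
```

Request:
apply_moves([
  {"fingers": 20, "delta_pos": [0.4, 0, 1.5], "angular": [0, 0.7, 0]},
  {"fingers": 20, "delta_pos": [0.7, 0, 3], "angular": [0, 1.5, 0]},
  {"fingers": 20, "delta_pos": [1.0, 0, 4.5], "angular": [0, 2.3, 0]},
  {"fingers": 20, "delta_pos": [1.4, 0, 5.8], "angular": [0, 3, 0]},
  {"fingers": 20, "delta_pos": [1.4, 0, 5.8], "angular": [0, 3, 0]},
])

```text
clock: 10.6
tool_pos: [0.5011, -0.1684, 0.0404]
orientation: [-179.9, 15.0, -85.2]
force: [-1.3, 13.2, 9.6]
opening: 0.0334
gripper_force: 30.0
```

```bash
python3 -c "
from h import *
where()
for x,z,t in((-30.3,26,15),(-30.5,22,12),(-30.3,19.5,9)): go(org(x,z,t),YI,t)"
```

```text
cell [-11.26  -0.11  50.28] tilt 14.98 F_ign [13.24  0.18  9.57] t 10.6 op 0.033391849666150525
pos [-0.1  0.1 -0.1] ang [-0.08 -0.02  0.1 ] tcp [ 0.501  -0.1683  0.0405] n 0.0 f [-1.26 13.19  9.57]
pos [0.8 0.1 5.4] ang [-0.09  2.98  0.1 ] tcp [ 0.501  -0.1678  0.035 ] n 5.0 f [-1.26 13.19  9.57]
pos [1.  0.1 9.5] ang [-0.09  5.98  0.1 ] tcp [ 0.5009 -0.167   0.031 ] n 10.0 f [-1.26 13.19  9.57]
```

Request:
apply_moves([
  {"fingers": 20, "delta_pos": [0, 0.1, 1.5], "angular": [0, 0.7, 0]},
  {"fingers": 20, "delta_pos": [0.1, 0.1, 3], "angular": [0, 1.5, 0]},
  {"fingers": 20, "delta_pos": [0.3, 0.1, 4.3], "angular": [0, 2.3, 0]},
  {"fingers": 20, "delta_pos": [0.4, 0.1, 5.5], "angular": [0, 3, 0]},
  {"fingers": 20, "delta_pos": [0.4, 0.1, 5.5], "angular": [0, 3, 0]},
])

```text
clock: 11.1
tool_pos: [0.5011, -0.1676, 0.0348]
orientation: [-179.9, 11.9, -85.2]
force: [-1.1, 12.4, 6.9]
opening: 0.0331
gripper_force: 30.0
```

```bash
python3 -c "
from h import *
where()
for x,z,t in((-30.1,22,12),(-30.1,19.5,9),(-30.7,18,6)): go(org(x,z,t),YI,t)"
```

```text
cell [-9.99 -0.18 44.76] tilt 11.95 F_ign [12.41  0.1   6.86] t 11.1 op 0.03310042565558269
pos [-0.3  0.2 -0.2] ang [-0.11 -0.05  0.09] tcp [ 0.5009 -0.1674  0.035 ] n 0.0 f [-1.11 12.36  6.86]
pos [-0.1  0.2  3.9] ang [-0.11  2.95  0.09] tcp [ 0.5009 -0.1668  0.031 ] n 4.0 f [-1.11 12.36  6.86]
pos [0.6 0.2 6.8] ang [-0.11  5.95  0.09] tcp [ 0.5009 -0.1668  0.028 ] n 7.0 f [-1.11 12.36  6.86]
```

Going well (about 7.7 mm squash). On to tilt 9.

Request:
apply_moves([
  {"fingers": 20, "delta_pos": [0, 0.1, 1.3], "angular": [0, 1, 0]},
  {"fingers": 20, "delta_pos": [0, 0.2, 2.6], "angular": [0, 2, 0]},
  {"fingers": 20, "delta_pos": [0, 0.2, 3.8], "angular": [0, 3, 0]},
  {"fingers": 20, "delta_pos": [0, 0.2, 3.8], "angular": [0, 3, 0]},
])

```text
clock: 11.5
tool_pos: [0.501, -0.1672, 0.0309]
orientation: [-179.9, 8.9, -85.2]
force: [0.1, 10.8, 4.1]
opening: 0.0333
gripper_force: 30.0
```

```bash
python3 -c "
from h import *
where()
for x,z,t in((-30.1,19.5,9),(-30.7,18.2,6),(-31.6,17.7,4)): go(org(x,z,t),YI,t)"
```

```text
cell [-8.97 -0.09 40.95] tilt 8.9 F_ign [10.75 -0.99  4.1 ] t 11.5 op 0.033295033502502604
pos [-0.4  0.1 -0.1] ang [-0.12 -0.1   0.1 ] tcp [ 0.5009 -0.1668  0.031 ] n 0.0 f [ 0.12 10.8   4.1 ]
pos [0.1 0.1 2.7] ang [-0.12  2.9   0.1 ] tcp [ 0.5009 -0.1668  0.0282] n 3.0 f [ 0.12 10.8   4.1 ]
pos [0.9 0.1 4.2] ang [-0.12  4.9   0.09] tcp [ 0.5009 -0.1674  0.0266] n 4.0 f [ 0.12 10.8   4.1 ]
```

Request:
apply_moves([
  {"fingers": 20, "delta_pos": [0.1, 0.1, 1.4], "angular": [0, 1.5, 0]},
  {"fingers": 20, "delta_pos": [0.4, 0.1, 2.7], "angular": [0, 2.9, 0]},
  {"fingers": 20, "delta_pos": [0.4, 0.1, 2.7], "angular": [0, 2.9, 0]},
])

```text
clock: 11.8
tool_pos: [0.501, -0.1674, 0.028]
orientation: [-179.9, 6.0, -85.2]
force: [-0.8, 8.1, 3.2]
opening: 0.0331
gripper_force: 30.0
```

```bash
python3 -c "
from h import *
where()
for x,z,t in((-30.9,18.2,6),(-31.8,17.7,4),(-32.7,17.4,2),(-33,17.2,0)): go(org(x,z,t),YI,t)"
```

```text
cell [-8.7  -0.06 38.19] tilt 5.96 F_ign [8.15 0.13 3.21] t 11.8 op 0.03314999783564077
pos [-0.4  0.1 -0.1] ang [-0.14 -0.04  0.11] tcp [ 0.5009 -0.167   0.0282] n 0.0 f [-0.79  8.12  3.21]
pos [0.3 0.1 1.4] ang [-0.14  1.96  0.11] tcp [ 0.5009 -0.1676  0.0266] n 1.0 f [-0.79  8.12  3.21]
pos [1.  0.1 2.7] ang [-0.14  3.96  0.1 ] tcp [ 0.501  -0.1682  0.0253] n 3.0 f [-0.79  8.12  3.21]
pos [1.2 0.1 3.9] ang [-0.14  5.96  0.1 ] tcp [ 0.501  -0.1682  0.024 ] n 4.0 f [-0.79  8.12  3.21]
```

Request:
apply_moves([
  {"fingers": 20, "delta_pos": [0.8, 0.1, 0], "angular": [0, 0, 0]},
  {"fingers": 20, "delta_pos": [1.2, 0.1, 0.7], "angular": [0, 1, 0]},
  {"fingers": 20, "delta_pos": [1.5, 0.1, 1.4], "angular": [0, 2, 0]},
  {"fingers": 20, "delta_pos": [1.5, 0.1, 1.4], "angular": [0, 2, 0]},
])

```text
clock: 12.2
tool_pos: [0.5011, -0.1686, 0.0266]
orientation: [-179.8, 4.0, -85.2]
force: [-1.8, 12.9, 4.8]
opening: 0.0335
gripper_force: 30.0
```

```bash
python3 -c "
from h import *
where()
for x,z,t in((-31.8,17.7,4),(-32.7,17.4,2),(-33,17.2,0)): go(org(x,z,t),YI,t)"
```

```text
cell [-9.59 -0.06 36.73] tilt 4.0 F_ign [13.01  0.71  4.76] t 12.2 op 0.033486821328298576
pos [-1.1  0.1  0. ] ang [-0.15 -0.    0.09] tcp [ 0.5009 -0.1676  0.0266] n 1.0 f [-1.76 12.91  4.76]
pos [-0.4  0.1  1.3] ang [-0.15  2.    0.08] tcp [ 0.501  -0.1682  0.0253] n 1.0 f [-1.76 12.91  4.76]
pos [-0.2  0.1  2.6] ang [-0.15  4.    0.08] tcp [ 0.501  -0.1682  0.024 ] n 3.0 f [-1.76 12.91  4.76]
```

Request:
apply_moves([
  {"fingers": 20, "delta_pos": [0, 0.1, 0.7], "angular": [0, 1, 0]},
  {"fingers": 20, "delta_pos": [0.1, 0.1, 1.3], "angular": [0, 2, 0]},
  {"fingers": 20, "delta_pos": [0.3, 0.1, 2.0], "angular": [0, 3, 0]},
  {"fingers": 20, "delta_pos": [0.4, 0.1, 2.6], "angular": [0, 4, 0]},
  {"fingers": 20, "delta_pos": [0.4, 0.1, 2.6], "angular": [0, 4, 0]},
])

```text
clock: 12.7
tool_pos: [0.5013, -0.1692, 0.0245]
orientation: [-179.8, -0.0, -85.2]
force: [-3.3, 9.6, 9.4]
opening: 0.0332
gripper_force: 30.0
```

```bash
python3 -c "
from h import *
where()
for x,z,t in((-33,17,0),(-30.75,17,0)): go(org(x,z,t),YI,t)"
```

```text
cell [-9.41 -0.25 34.69] tilt -0.04 F_ign [9.8  2.48 9.42] t 12.7 op 0.03322739091611888
pos [-1.   0.3  0.7] ang [-0.19 -0.04  0.11] tcp [ 0.501  -0.1682  0.0238] n 1.0 f [-3.27  9.56  9.42]
pos [-3.2  0.3  0.7] ang [-0.19 -0.04  0.11] tcp [ 0.5008 -0.166   0.0238] n 3.0 f [-3.27  9.56  9.42]
```

Request:
apply_moves([
  {"fingers": 20, "delta_pos": [-0.6, 0.1, -0.2], "angular": [0, 0, 0]},
  {"fingers": 20, "delta_pos": [-1.2, 0.2, -0.3], "angular": [0, 0, 0]},
  {"fingers": 20, "delta_pos": [-1.8, 0.2, -0.3], "angular": [0, 0, 0]},
  {"fingers": 20, "delta_pos": [-2.2, 0.2, -0.3], "angular": [0, 0, 0]},
  {"fingers": 20, "delta_pos": [-2.2, 0.2, -0.3], "angular": [0, 0, 0]},
])

```text
clock: 13.2
tool_pos: [0.5012, -0.1676, 0.0246]
orientation: [-179.8, -0.0, -85.3]
force: [-1.6, 6.6, 4.5]
opening: 0.0331
gripper_force: 30.0
```

```bash
python3 - <<'E'
from h import *
where(); print(ctrl.get_obs()['moment'])
im=ctrl.snapshot("top"); s=ctrl.snapshot("side")
cv2.imwrite("pics/z6.png",np.hstack([crop("top",300,190,80,80,5,im),crop("side",240,220,80,80,5,s)]))
E
```

```text
cell [-7.84 -0.2  34.78] tilt -0.02 F_ign [6.68 1.01 4.52] t 13.2 op 0.0330809404820925
[2.85964715 0.42926455 0.01765506]
```

View pics/z6.png

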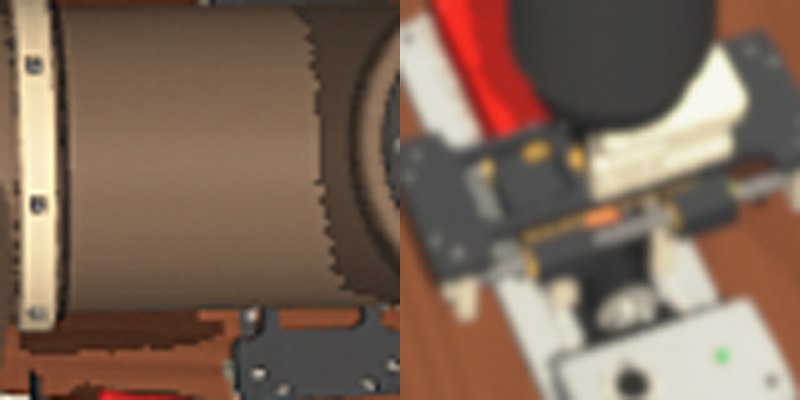

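Request:
apply_moves([
  {"fingers": 20, "delta_pos": [-0.5, 0.1, 0], "angular": [0, 0, 0]},
  {"fingers": 20, "delta_pos": [-1.0, 0.1, 0], "angular": [0, 0, 0]},
  {"fingers": 20, "delta_pos": [-1.4, 0.1, 0], "angular": [0, 0, 0]},
  {"fingers": 20, "delta_pos": [-1.4, 0.1, 0], "angular": [0, 0, 0]},
])

```text
clock: 13.7
tool_pos: [0.5011, -0.1665, 0.0246]
orientation: [-179.8, -0.0, -85.3]
force: [0.3, 5.4, 6.0]
opening: 0.0332
gripper_force: 30.0
```

```bash
python3 -c "
from h import *
where();print(ctrl.get_obs()['moment'])"
```

```text
cell [-6.7  -0.18 34.78] tilt -0.04 F_ign [ 5.32 -0.71  6.  ] t 13.7 op 0.03324014678405905
[2.23001109 0.16294793 0.05037924]
```

Request:
apply_moves([
  {"fingers": 20, "delta_pos": [-0.5, 0.1, 0], "angular": [0, 0, 0]},
  {"fingers": 20, "delta_pos": [-1.0, 0.1, 0], "angular": [0, 0, 0]},
  {"fingers": 20, "delta_pos": [-1.0, 0.1, 0], "angular": [0, 0, 0]},
])

```text
clock: 14.0
tool_pos: [0.501, -0.1661, 0.0245]
orientation: [-179.8, -0.1, -85.3]
force: [1.3, -2.4, 6.0]
opening: 0.0332
gripper_force: 30.0
```

```bash
python3 -c "
from h import *
where();print(ctrl.get_obs()['moment'])"
```

```text
cell [-6.31 -0.14 34.73] tilt -0.07 F_ign [-2.48 -1.13  6.03] t 14.0 op 0.03322233977523782
[-0.65189123 -0.66094516 -0.00482026]
```

Request:
apply_moves([
  {"fingers": 30, "delta_pos": [0.4, 0, 0], "angular": [0, 0, 0]},
  {"fingers": 37, "delta_pos": [0.4, 0, 0], "angular": [0, 0, 0]},
  {"fingers": 44, "delta_pos": [0.4, 0, 0], "angular": [0, 0, 0]},
  {"fingers": 48, "delta_pos": [0.4, 0, 0], "angular": [0, 0, 0]},
  {"fingers": 48, "delta_pos": [0.4, 0, 0], "angular": [0, 0, 0]},
  {"fingers": 48, "delta_pos": [0.4, 0, -10], "angular": [0, 0, 0]},
  {"fingers": 48, "delta_pos": [0.4, 0, -35], "angular": [0, 0, 0]},
  {"fingers": 48, "delta_pos": [0.4, 0, -75], "angular": [0, 0, 0]},
  {"fingers": 48, "delta_pos": [-30, 0, -115], "angular": [0, 0, 0]},
  {"fingers": 48, "delta_pos": [-75, 0, -125], "angular": [0, 0, 0]},
])

```text
clock: 15.0
tool_pos: [0.4955, -0.091, 0.1536]
orientation: [-179.6, -0.0, -85.4]
force: [1.5, 0.9, -0.7]
opening: 0.0479
gripper_force: 0.0
```

Request:
apply_moves([
  {"fingers": 30, "delta_pos": [-45, 0, 0], "angular": [0, 0, 0]},
  {"fingers": 10, "delta_pos": [-90, 0, 0], "angular": [0, 0, 0]},
  {"fingers": 0, "delta_pos": [-135, 0, 0], "angular": [0, 0, 0]},
  {"fingers": 0, "delta_pos": [-180, 0, 0], "angular": [0, 0, 0]},
  {"fingers": 0, "delta_pos": [-180, 0, 0], "angular": [0, 0, 0]},
  {"fingers": 0, "delta_pos": [-180, 0, 0], "angular": [0, 0, 0]},
])

```text
clock: 15.6
tool_pos: [0.4781, 0.0898, 0.1492]
orientation: [-179.9, 0.0, -85.1]
force: [0.6, -0.8, -0.0]
opening: 0.0054
gripper_force: 0.0
```

```bash
python3 - <<'E'
from h import *
where()
im=ctrl.snapshot("top"); s=ctrl.snapshot("side")
cv2.imwrite("pics/z7.png",np.hstack([crop("top",270,190,100,80,4,im),crop("side",230,200,100,80,4,s)]))
# push pose: TCP z .038, x ign .20 (clear), fingers shut, closing axis across
print(ign(.2,0,.038)); go(ign(.2,0,.038),YI,0,off=np.zeros(3)); go(ign(.2,0,.12),YI,0,off=np.zeros(3))
E
```

```text
cell [250.56   1.77 159.39] tilt 0.01 F_ign [-0.82 -0.52 -0.02] t 15.6 op 0.0053815199502716595
[0.48401667 0.03953603 0.038     ]
pos [ 49.   -1.7 110.9] ang [-0.04 -0.    0.02] tcp [0.484  0.0395 0.038 ] n 121.0 f [ 0.33 -1.1   0.4 ]
pos [49.  -1.8 28.9] ang [-0.04 -0.    0.02] tcp [0.484  0.0395 0.12  ] n 57.0 f [ 0.33 -1.1   0.4 ]
```

View pics/z7.png

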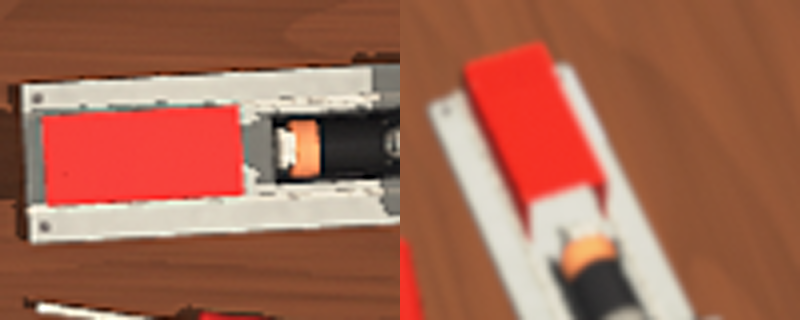

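Request:
apply_moves([
  {"fingers": 0, "delta_pos": [25, -1, 10], "angular": [0, 0, 0]},
  {"fingers": 0, "delta_pos": [46, -1.7, 40], "angular": [0, 0, 0]},
  {"fingers": 0, "delta_pos": [46, -1.7, 80], "angular": [0, 0, 0]},
  {"fingers": 0, "delta_pos": [46, -1.7, 108], "angular": [0, 0, 0]},
  {"fingers": 0, "delta_pos": [46, -1.7, 115], "angular": [0, 0, 0]},
  {"fingers": 0, "delta_pos": [46, -1.7, 115], "angular": [0, 0, 0]},
])

```text
clock: 16.3
tool_pos: [0.4835, 0.0417, 0.0331]
orientation: [179.9, -0.1, -85.4]
force: [-0.3, -1.1, 1.2]
opening: 0.0002
gripper_force: 0.0
```

```bash
python3 -c "
from h import *
z=np.zeros(3)
where(z);go(ign(.19,0,.034),YI,0,z);go(ign(.075,0,.034),YI,0,z);go(ign(.0645,0,.034),YI,0,z)"
```

```text
cell [202.24   0.34  33.12] tilt -0.07 F_ign [-1.03  0.42  1.17] t 16.3 op 0.00020979101374944784
pos [12.2 -0.4 -0.9] ang [ 0.08 -0.07 -0.06] tcp [0.4848 0.0296 0.034 ] n 12.0 f [-0.33 -1.06  1.17]
pos [127.2  -0.5  -0.7] ang [ 0.08 -0.07 -0.06] tcp [ 0.4942 -0.085   0.034 ] n 127.0 f [-0.33 -1.06  1.17]
pos [137.7  -0.5  -0.7] ang [ 0.08 -0.07 -0.06] tcp [ 0.495  -0.0955  0.034 ] n 138.0 f [-0.33 -1.06  1.17]
```

Request:
apply_moves([
  {"fingers": 0, "delta_pos": [5, -0.4, -0.7], "angular": [0, 0, 0]},
  {"fingers": 0, "delta_pos": [10, -0.4, -0.7], "angular": [0, 0, 0]},
  {"fingers": 0, "delta_pos": [14, -0.4, -0.7], "angular": [0, 0, 0]},
  {"fingers": 0, "delta_pos": [18, -0.4, -0.7], "angular": [0, 0, 0]},
  {"fingers": 0, "delta_pos": [22, -0.4, -0.7], "angular": [0, 0, 0]},
  {"fingers": 0, "delta_pos": [28, -0.4, -0.7], "angular": [0, 0, 0]},
  {"fingers": 0, "delta_pos": [36, -0.4, -0.7], "angular": [0, 0, 0]},
  {"fingers": 0, "delta_pos": [44, -0.4, -0.7], "angular": [0, 0, 0]},
  {"fingers": 0, "delta_pos": [52, -0.4, -0.7], "angular": [0, 0, 0]},
  {"fingers": 0, "delta_pos": [60, -0.4, -0.7], "angular": [0, 0, 0]},
])

```text
clock: 17.3
tool_pos: [0.4897, -0.0173, 0.0345]
orientation: [-179.9, 0.0, -85.3]
force: [2.0, 3.7, 1.5]
opening: 0.0003
gripper_force: 1.5
```

```bash
python3 -c "
from h import *
z=np.zeros(3)
where(z);go(ign(.075,0,.034),YI,0,z)"
```

```text
cell [142.86  -1.07  34.45] tilt 0.01 F_ign [ 3.49 -2.28  1.54] t 17.3 op 0.0003359395593927621
pos [67.9  1.1  0.4] ang [-0.08  0.01  0.03] tcp [ 0.4942 -0.085   0.034 ] n 68.0 f [1.98 3.66 1.54]
```

Cover moves at about 3 N. Continue.

Request:
apply_moves([
  {"fingers": 0, "delta_pos": [8, 0.3, 0], "angular": [0, 0, 0]},
  {"fingers": 0, "delta_pos": [16, 0.5, 0], "angular": [0, 0, 0]},
  {"fingers": 0, "delta_pos": [24, 0.8, 0], "angular": [0, 0, 0]},
  {"fingers": 0, "delta_pos": [32, 1, 0], "angular": [0, 0, 0]},
  {"fingers": 0, "delta_pos": [40, 1, 0], "angular": [0, 0, 0]},
  {"fingers": 0, "delta_pos": [47, 1, 0], "angular": [0, 0, 0]},
  {"fingers": 0, "delta_pos": [53, 1, 0], "angular": [0, 0, 0]},
  {"fingers": 0, "delta_pos": [58, 1, 0], "angular": [0, 0, 0]},
  {"fingers": 0, "delta_pos": [62, 1, 0], "angular": [0, 0, 0]},
  {"fingers": 0, "delta_pos": [65, 1, 0], "angular": [0, 0, 0]},
])

```text
clock: 18.3
tool_pos: [0.4935, -0.0819, 0.0343]
orientation: [-180.0, -0.0, -85.3]
force: [1.6, 3.5, 0.7]
opening: 0.0003
gripper_force: 1.3
```

```bash
python3 -c "
from h import *
z=np.zeros(3)
where(z)"
```

```text
cell [78.15  0.46 34.27] tilt -0.0 F_ign [ 3.37 -1.84  0.69] t 18.3 op 0.0003027848816474124
```

Request:
apply_moves([
  {"fingers": 0, "delta_pos": [2, 0, 0], "angular": [0, 0, 0]},
  {"fingers": 0, "delta_pos": [4, 0, 0], "angular": [0, 0, 0]},
  {"fingers": 0, "delta_pos": [5, 0, 0], "angular": [0, 0, 0]},
  {"fingers": 0, "delta_pos": [5, 0, 0], "angular": [0, 0, 0]},
])

```text
clock: 18.7
tool_pos: [0.4936, -0.0868, 0.0342]
orientation: [180.0, -0.0, -85.3]
force: [0.6, 1.1, 0.5]
opening: 0.0003
gripper_force: 0.6
```

```bash
python3 -c "
from h import *
z=np.zeros(3)
where(z)"
```

```text
cell [73.32  0.73 34.24] tilt -0.01 F_ign [ 1.06 -0.72  0.49] t 18.7 op 0.00027670685782447025
```

Nearly there; small steps to the stop.

Request:
apply_moves([
  {"fingers": 0, "delta_pos": [2, 0, 0], "angular": [0, 0, 0]},
  {"fingers": 0, "delta_pos": [4, 0, 0], "angular": [0, 0, 0]},
  {"fingers": 0, "delta_pos": [5, 0, 0], "angular": [0, 0, 0]},
  {"fingers": 0, "delta_pos": [6, 0, 0], "angular": [0, 0, 0]},
])

```text
clock: 19.1
tool_pos: [0.4942, -0.0926, 0.0343]
orientation: [-180.0, 0.0, -85.3]
force: [-2.5, 10.0, 3.8]
opening: 0.0003
gripper_force: 5.3
```

Request:
apply_moves([
  {"fingers": 0, "delta_pos": [1, 0, 0], "angular": [0, 0, 0]},
  {"fingers": 0, "delta_pos": [2, 0, 0], "angular": [0, 0, 0]},
  {"fingers": 0, "delta_pos": [2, 0, 0], "angular": [0, 0, 0]},
])

```text
clock: 19.4
tool_pos: [0.4941, -0.0928, 0.0343]
orientation: [-180.0, 0.1, -85.3]
force: [-4.2, 18.2, 6.2]
opening: 0.0006
gripper_force: 9.5
```

```bash
python3 -c "
from h import *
z=np.zeros(3)
where(z)"
```

```text
cell [67.31  0.69 34.3 ] tilt 0.13 F_ign [18.49  2.69  6.17] t 19.4 op 0.0006236853677929199
```

Request:
apply_moves([
  {"fingers": 0, "delta_pos": [-5, 0, 0], "angular": [0, 0, 0]},
  {"fingers": 0, "delta_pos": [-25, 0, 0], "angular": [0, 0, 0]},
  {"fingers": 0, "delta_pos": [-60, 0, -20], "angular": [0, 0, 0]},
  {"fingers": 0, "delta_pos": [-100, 0, -45], "angular": [0, 0, 0]},
  {"fingers": 0, "delta_pos": [-140, 0, -70], "angular": [0, 0, 0]},
  {"fingers": 0, "delta_pos": [-185, 0, -90], "angular": [0, 0, 0]},
  {"fingers": 0, "delta_pos": [-230, 0, -100], "angular": [0, 0, 0]},
  {"fingers": 0, "delta_pos": [-230, 0, -100], "angular": [0, 0, 0]},
  {"fingers": 0, "delta_pos": [-230, 0, -100], "angular": [0, 0, 0]},
])

```text
clock: 20.3
tool_pos: [0.4754, 0.1353, 0.1344]
orientation: [-180.0, -0.0, -85.2]
force: [0.2, -0.7, -0.9]
opening: 0.0001
gripper_force: 0.0
```

```bash
python3 - <<'E'
from h import *
im=ctrl.snapshot("top")
cv2.imwrite("pics/z8.png",crop("top",260,190,160,70,5,im))
h=cv2.inRange(cv2.cvtColor(im,cv2.COLOR_RGB2HSV),(0,180,150),(8,255,255))[195:252,270:385]
v,u=np.where(h); a=ray("top",270+u.min(),195+np.median(v[u==u.min()]),.06)
d=(a-O); print((d[0]*np.cos(np.radians(YI))+d[1]*np.sin(np.radians(YI)))*1e3)
E
```

```text
55.78268600700705
```

View pics/z8.png

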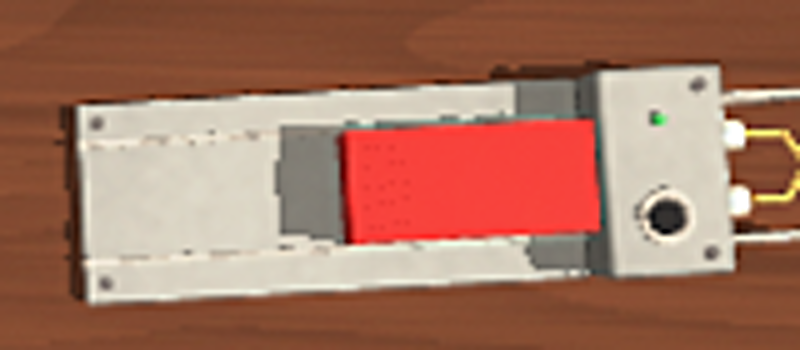

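The cover is shut against the coil box: its end face measures at igniter x of about 55 mm.

```bash
python3 -c "
from plant import ctrl
print(ctrl.close_job())"
```

```text
the job is handed in; nothing more can be done
None
```

The fresh cell is in the cradle under the lip and released, the red cover is shut against its stop, and I handed the job in at about 20 s; no pass or fail result came back.

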